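Push the tall bottle crate home into its bay

ROBOT

A 6-joint arm with a two-finger parallel gripper is mounted at the origin on the work surface; the furniture and walls round the work are solid. World frame = base frame: x ahead of the robot, y to its left, z up, the work surface at z = 0. Lengths are in m, angles in rad, forces in N, time in s.
With the tool pointing down it reaches from about 0.3 to 0.875 m from the base axis. Payload 6.4 kg.
Tool frame: the origin (TCP) lies at the very end of the fingers, on their centre line; the grasp point (between the pads) lies 19 mm behind it; z points along the fingers, y is the direction in which the jaws open and shut (so a half turn about z gives the same grasp; the last joint's range is limited). The gripper opens to 85 mm and grips with 20 to 120 N. Pads are 22 mm wide; open, the fingers measure 114 mm over their backs; the gripper's body (76 mm by 85 mm) begins 54 mm behind the grasp point. The pads swing forward as they close: fully open they stand 13 mm farther back than shut.
Start: joints at [-1.328, 0.181, 1.607, -0, 1.354, -0.206], TCP at [0.25, -0.518, 0.231] pointing down, gripper open.
Joint ranges: [-2.99, 2.99], [-0.89, 2.07], [0.3, 2.58], [-1.14, 4.28], [0, 2.63], [-3.12, 3.12]. Speed limits (rad/s): [2.57, 2.57, 3.01, 3.14, 3.14, 3.14].

INTERFACE

Orientations are given as a unit quaternion [w, x, y, z].
In Python, from bench import telemetry, imaging, ctrl gives the robot as it stands.
- The arm moves only by the shell command python3 -m pendant 'ROWS' [OPENING]. ROWS is JSON, a list that holds one entry, the list of rows, each a list of 6 numbers: the shift along the tool's x, y, z in units of 200 mm (1.0 is 200 mm), then the turn, a rotation vector about the tool's x, y, z in units of pi rad (1.0 is pi rad). In form: [[[tx, ty, tz, rx, ry, rz], ...]]. A call has 1 to 12 rows; each row shifts and turns the pose as measured when the row begins, along the tool's axes as they then stand; what a row does not reach is not made up. A row lasts 1/8 s, in which the tool goes at most 62.5 mm and 10.7 degrees, less where a joint would pass 70% of its speed; a pose out of reach is approached as far as the arm can. A call with a number of a shift or a turn outside -1 to 1 is refused whole. A call with a gripper value outside its range is refused whole. OPENING is the closure, from 0 (fully open) to 1 (shut), set as the call begins (- or left out, the last holds). The fingers move at their own pace and stop on an object; the grip force is fixed at half the most. Time passes only in rows, so rows that do not move let the fingers close. It gives the time, the measured TCP pose, the force and the opening at its end, in the units of the state.
- telemetry.get_obs(): the state, without advancing time (a new reading comes with each control period).
- imaging.camera(name): name is "scene" or "top" or "wrist"; returns a dict with "pixels" (400x640x3 uint8, blue, green, red), "vfov" (degrees; the focal length in pixels is half the picture's height over the tangent of half this angle, whatever the lens; pixels are square), "cx", "cy" (the principal point, pixels), "R" (3x3) and "t" (3): a world point X has camera coordinates R X + t. Camera axes: x right, y down, z forward; pixel columns grow to the right and rows downward; lengths in m; the calibration is good to about 2 mm. The wrist camera is an equidistant fisheye: a pixel r from the principal point sees the ray r / f radians off the axis. A picture is of the moment at which its call begins. There is no depth.
- ctrl.hand_in(): hands the job in, once; it reports no verdict.
The state is a dict: "time_s": time; "q": joint angles; "dq": joint speeds; "joint_efforts": joint torques, N m; "eef_pos": TCP position; "eef_rot": TCP orientation; "wrist_force": force on the tool from outside, world axes, zero at the start; "torque": the same for the moment, N m; "opening": opening from 0.0 (shut) to 1.0 (fully open).
Only numpy, scipy, OpenCV 4.12 (cv2) and the standard library are available. Lean on these libraries where they do the work, as an engineer would, in place of code of your own. Each camera call takes 0.05 s, during which the arm holds its last target.

TASK

Push the tall crate of sauce bottles across the table into its metal parking bay, until the back of its orange base rests squarely against the bay's back stop, then leave it standing there with the robot clear of it. It is top-heavy: push it only low down on the orange base so that it slides upright, do not touch the bottles, and do not rock, grip or lift it. Leave the two small steel pots and the label roll beside the bay where they are.

Things in the scene. Friction and masses are not known exactly. Their poses are not given: they have to be found in the camera images.
- crate: Tall crate, slides freely, ~0.9 kg: solid orange base 88 deep (x) x 130 wide (y) x 60 high on a rubber foot 74 x 116, three bottles fixed in it. Origin: centre of underside, z up. Push its upright -x face (44 mm from the origin); its +x face meets the bay's stop. Friction coefficient about 0.5 to 0.7 (3 to 7 N to slide). Pushed below 45 mm height it slides; higher it may tip.
- bottles: Three white sauce bottles with coloured bands and caps, one piece with the crate (same origin and axes): not to be touched. Each 37 mm in diameter, tops 220 mm above the table, in a row at crate y = -41, 0, +41 mm; a steel rail round them at 88 mm height. All keep within 27 mm of crate x = 0, so stand 17 mm or more back from the base's faces.
- bay: Parking bay, aluminium U fixed to the table, no floor: back stop 176 wide, 44 high; two cheeks 28 high, 156 mm apart inside, flared at the mouth to about 175. Origin at table height, where a fully home crate's origin belongs (crate axes then parallel to the bay's). x points from the mouth (x = -22 mm) into the bay; stop's face at x = +44.5 mm; y to the left. 13 mm of play to either cheek.
- sauce_pot: Small round steel pot with chopped green herbs, 70 mm across, 36 mm high, loose, just to the left of the bay; origin at the centre of its underside. To be left alone.
- empty_pot: Small round empty steel pot, 62 mm across, 30 mm high, loose, just to the right of the bay; origin at the centre of its underside. To be left alone.
- labels: Cream-coloured label roll lying flat, 68 mm across, 35 mm high, loose, farther to the left of the bay; origin at the centre of its underside. To be left alone.
- crimp_press: Fixed obstacle right of the bay: green lever press, over 0.4 m high, origin at its foot, reaching 0.13 m from it in x, 0.1 m in y; pass on the robot's side. Two more, in world coordinates (m): blue box before the crate, x 0.26 to 0.375, y -0.25 to -0.095, 0.09 high; wooden cabinet to the left, x 0.28 to 0.51 (drawer to 0.55 above z = 0.08), y 0.047 to 0.264, 0.17 high.

How it is judged:
By the outcome, as a careful person would: the job done as asked, in the order asked, and still so for the second after the job is handed in, with the robot touching nothing.
It also fails if it takes over 40 s, if anything falls off the work surface, if the arm or the gripper's body presses on something with over 40 N, if the wrist force passes 120 N, or if a joint passes its speed limit or range.

## Working session

There is one attempt and no reset: what is moved stays moved. The work goes in short steps, Python scripts to look and compute and a shell command to move; the robot and the scene stay as the last step left them, time stands still between calls to the robot, and variables do not carry over. Pictures are saved under pics/ and viewed, and the job is handed in when it is done.

```bash
mkdir -p pics; ls
python3 - <<'E'
from bench import telemetry, imaging, ctrl
import cv2
o=telemetry.get_obs()
for k,v in o.items(): print(k,v)
for n in ["scene","top","wrist"]:
    c=imaging.camera(n); cv2.imwrite(f"pics/{n}0.png",c["pixels"]); print(n,c["vfov"],c["cx"],c["cy"],c["R"],c["t"])
E
```

```text
pics
time_s 0.0
q [-1.32833875e+00  1.81542541e-01  1.60803870e+00 -1.83817010e-05
  1.35377120e+00 -2.06322158e-01]
dq [-5.25564991e-04 -2.89272683e-04  3.57098474e-04  4.36730065e-04
 -7.33000957e-04 -8.62752439e-05]
joint_efforts [-1.17136537e-04 -4.44867933e+01 -3.51332724e+01 -2.79846890e-04
  9.21623869e-03  2.71312274e-06]
eef_pos [ 0.24933477 -0.51750662  0.23036847]
eef_rot [-8.79590118e-04  9.74929230e-01  2.22513419e-01 -2.48688834e-05]
wrist_force [-0.78148838  0.37562029 -0.63630543]
torque [-0.00771292 -0.01484312  0.01501668]
opening 1.0006691846804183
scene 50.03317208461333 317.1298616828231 191.45580612787293 [[ 0.17821903  0.98394341  0.00966176]
 [ 0.67374252 -0.11486514 -0.72998426]
 [-0.7171534   0.13660663 -0.68339567]] [-0.00565315 -0.35025378  1.59615993]
top 49.68524843778819 317.3200475640515 201.43607888985525 [[-0.33644042 -0.94167537  0.00743923]
 [-0.74335326  0.26071781 -0.61599688]
 [ 0.57812955 -0.21277623 -0.78771347]] [0.08161977 0.4557634  0.87363261]
wrist 65.70646984690485 324.73010142045274 203.6675049959864 [[ 0.43469379 -0.9005765  -0.00181219]
 [-0.86638096 -0.41873571  0.2721111 ]
 [-0.24581569 -0.11671495 -0.96226414]] [-0.57460415 -0.03575885  0.37789308]
```

View pics/scene0.png

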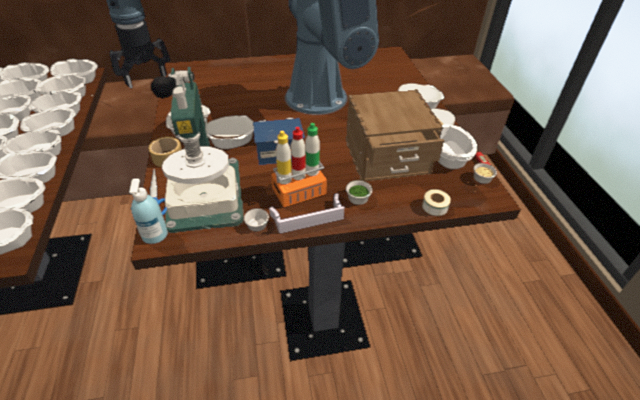

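View pics/top0.png

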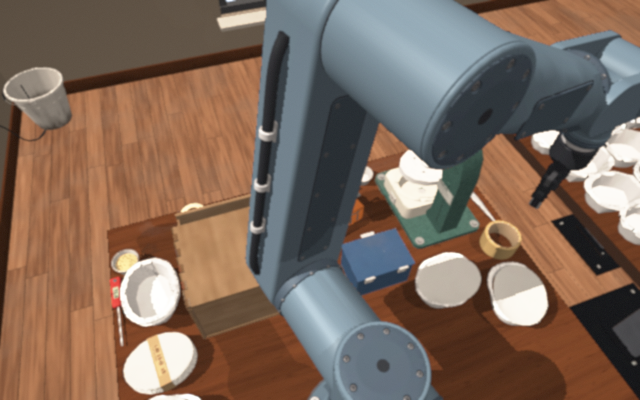

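View pics/wrist0.png

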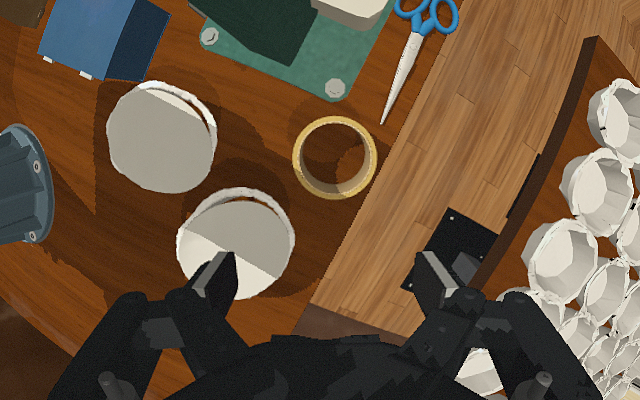

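Run:
```python
import cv2
im=cv2.imread("pics/scene0.png")
c=im[110:240,230:390]
cv2.imwrite("pics/crop0.png",cv2.resize(c,None,fx=5,fy=4.6,interpolation=cv2.INTER_CUBIC)[:600,:800])
c=im[110:240,230:390]
```

```text
(no output)
```

View pics/crop0.png

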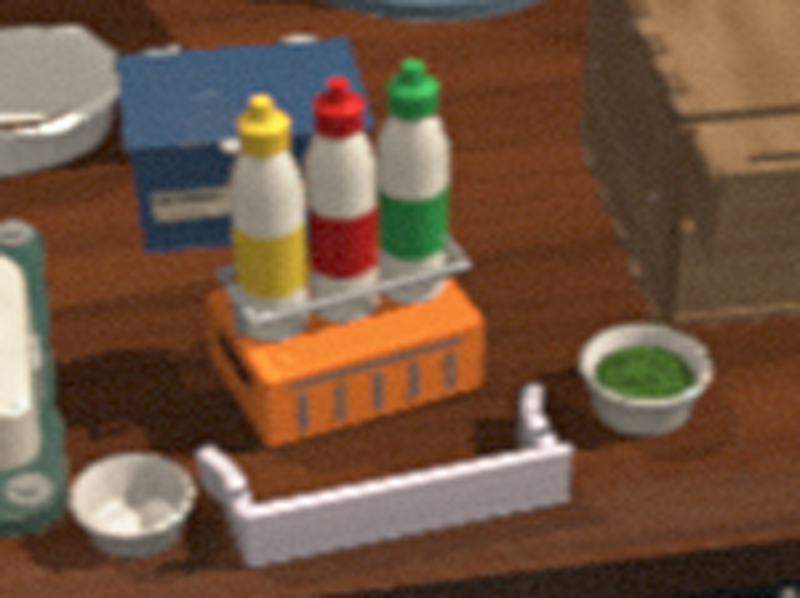

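```bash
cat > h.py <<'E'
import numpy as np, cv2
from bench import telemetry, imaging, ctrl
from scipy.spatial.transform import Rotation as Rn
def ray(c,u,v,fish=False):
    f=200/np.tan(np.radians(c["vfov"]/2)); d=np.array([u-c["cx"],v-c["cy"]])
    if fish:
        r=np.hypot(*d); th=r/f; k=np.array([*(d/max(r,1e-9)*np.sin(th)),np.cos(th)])
    else: k=np.array([d[0]/f,d[1]/f,1.])
    R=np.array(c["R"]);t=np.array(c["t"]); return -R.T@t, R.T@k
def at(c,u,v,z,fish=False):
    o,d=ray(c,u,v,fish); return o+d*(z-o[2])/d[2]
def proj(c,X,fish=False):
    f=200/np.tan(np.radians(c["vfov"]/2)); p=np.array(c["R"])@np.array(X)+np.array(c["t"])
    if fish:
        r=np.hypot(p[0],p[1]); th=np.arctan2(r,p[2]); return c["cx"]+f*th*p[0]/r, c["cy"]+f*th*p[1]/r
    return c["cx"]+f*p[0]/p[2], c["cy"]+f*p[1]/p[2]
def tri(a,b):
    # two rays (o,d) closest midpoint
    (o1,d1),(o2,d2)=a,b
    A=np.stack([d1,-d2],1); s=np.linalg.lstsq(A,o2-o1,rcond=None)[0]
    p,q=o1+d1*s[0],o2+d2*s[1]; return (p+q)/2,np.linalg.norm(p-q)
def R():
    w,x,y,z=telemetry.get_obs()["eef_rot"]; return Rn.from_quat([x,y,z,w])
E
python3 - <<'E'
from h import *
c=imaging.camera("scene")
P=lambda n,u,v,z: print(n,at(c,230+u/5,110+v/4.6,z).round(4))
for n,u,v,z in [("crate FtopR",268,382,.06),("crate FtopL",484,325,.06),("BtopR",210,290,.06),("FbotR",272,443,0),("FbotL",484,380,0),("capY",260,100,.22),("capR",339,82,.22),("capG",412,65,.22),
 ("stop top inner R",232,505,.044),("stop top inner L",557,447,.044),("stop bot out R",245,563,0),("stop bot out L",570,500,0),("cheekR end",205,452,.028),("cheekL end",533,388,.028),
 ("pot",645,370,.036),("epot",133,490,.03)]: P(n,u,v,z)
print(R().as_matrix().round(3))
E
```

```text
crate FtopR [ 0.5594 -0.1859  0.06  ]
crate FtopL [ 0.5303 -0.0642  0.06  ]
BtopR [ 0.4738 -0.2077  0.06  ]
FbotR [ 0.5489 -0.185   0.    ]
FbotL [ 0.5146 -0.0595  0.    ]
capY [ 0.5097 -0.1767  0.22  ]
capR [ 0.4995 -0.1359  0.22  ]
capG [ 0.4895 -0.0972  0.22  ]
stop top inner R [ 0.6369 -0.2144  0.044 ]
stop top inner L [ 0.6209 -0.043   0.044 ]
stop bot out R [ 0.641  -0.2105  0.    ]
stop bot out L [ 0.6221 -0.034   0.    ]
cheekR end [ 0.5781 -0.2231  0.028 ]
cheekL end [ 0.555  -0.0409  0.028 ]
pot [0.5583 0.0208 0.036 ]
epot [ 0.6037 -0.2628  0.03  ]
[[ 0.901  0.434 -0.   ]
 [ 0.434 -0.901  0.001]
 [ 0.    -0.001 -1.   ]]
```

Run:
```python
from h import *
c=imaging.camera("wrist"); o=telemetry.get_obs()
p=-np.array(c["R"]).T@np.array(c["t"])
print("cam in tool",R().inv().apply(p-o["eef_pos"]).round(4), "axes", R().inv().apply(np.array(c["R"])).round(3))
```

```text
cam in tool [ 0.0689  0.0004 -0.1417] axes [[ 0.001  1.     0.001]
 [-0.962  0.001 -0.272]
 [-0.272 -0.     0.962]]
```

Run:
```python
from h import *
c=imaging.camera("scene")
for u,v,z in [(168,222,0),(242,221,0),(238,162,0),(205,150,0),(190,100,.3),(170,75,.4)]: print(u,v,at(c,u,v,z).round(3))
im=c["pixels"][60:240,120:260]
cv2.imwrite("pics/press.png",cv2.resize(im,None,fx=3.3,fy=3.3,interpolation=cv2.INTER_CUBIC))
```

```text
168 222 [ 0.555 -0.495  0.   ]
242 221 [ 0.584 -0.302  0.   ]
238 162 [ 0.334 -0.302  0.   ]
205 150 [ 0.257 -0.402 -0.   ]
190 100 [ 0.46  -0.385  0.3  ]
170 75 [ 0.525 -0.404  0.4  ]
```

View pics/press.png

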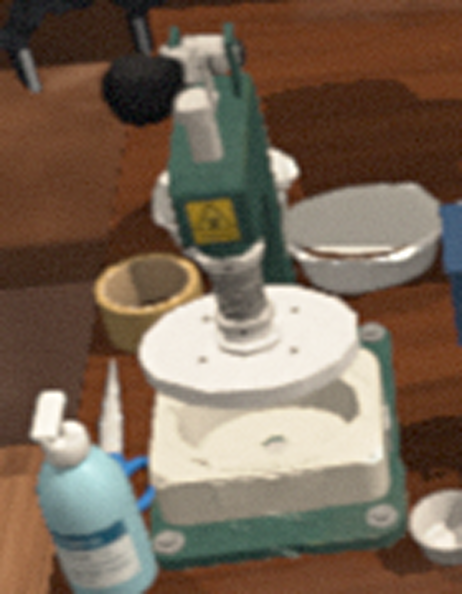

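```bash
python3 -m pendant '[[[0.0,0,-0.25,0,0,0],[0.0,0,-0.25,0,0,0],[0.07,-0.21,-0.06,0,0,0],[0.07,-0.21,-0.06,0,0,0],[0.07,-0.21,-0.06,0,0,0],[0.07,-0.21,-0.06,0,0,0],[0.07,-0.21,0,0,0,0]]]' 0.5; python3 -c "
from h import *
print(R().as_matrix().round(3), telemetry.get_obs()['q'].round(2))"
```

```text
time_s: 1.18
eef_pos: [0.2203, -0.2939, 0.383]
eef_rot: [-0.002, 0.975, 0.221, 0.0]
wrist_force: [0.5, 0.6, 0.6]
opening: 0.502
[[ 0.902  0.432 -0.   ]
 [ 0.432 -0.902  0.003]
 [ 0.001 -0.003 -1.   ]] [-1.25 -0.4   1.84  0.    1.71 -0.13]
```

```bash
python3 -m pendant '[[[0.18,-0.18,0,0,0,-0.05],[0.20,-0.14,0,0,0,-0.05],[0.21,-0.1,0,0,0,-0.05],[0.15,0,0,0,0,-0.058],[0.1,0.07,0,0,0,-0.058],[0,0,0,0,0,-0.058],[0,0,0,0,0,-0.058],[0,0,0,0,0,-0.058],[0,0,0,0,0,-0.058],[0,0,0,0,0,-0.058],[0,0,0,0,0,-0.058],[0,0,0,0,0,-0.058]]]'; python3 -c "
from h import *
print(R().as_matrix().round(3), telemetry.get_obs()['q'].round(2))"
```

```text
time_s: 2.68
eef_pos: [0.3108, -0.1113, 0.3852]
eef_rot: [0.004, 0.26, 0.966, -0.001]
wrist_force: [-0.6, 0.4, 0.0]
opening: 0.502
[[-0.864  0.503  0.007]
 [ 0.503  0.864 -0.004]
 [-0.008  0.    -1.   ]] [-0.71 -0.51  1.9   0.    1.75 -1.75]
```

```bash
python3 -m pendant '[[[0,0,0,0,0,-0.058],[0,0,0,0,0,-0.058],[0,0,0,0,0,-0.058],[-0.2,-0.08,0,0,0,-0.025],[-0.2,-0.06,0.05,0,0,0],[0,0,0,0,0,0]]]'
python3 - <<'E'
from h import *
print(R().as_matrix().round(3), telemetry.get_obs()['q'].round(2))
for n in ["scene","top","wrist"]:
    c=imaging.camera(n); cv2.imwrite(f"pics/{n}1.png",c["pixels"])
E
```

```text
time_s: 3.42
eef_pos: [0.3944, -0.1336, 0.3767]
eef_rot: [0.005, -0.059, 0.998, -0.004]
wrist_force: [-0.6, 0.3, 0.8]
opening: 0.499
[[-0.993 -0.118  0.01 ]
 [-0.118  0.993 -0.007]
 [-0.009 -0.008 -1.   ]] [-0.61 -0.29  1.77  0.    1.65 -2.3 ]
```

View pics/wrist1.png

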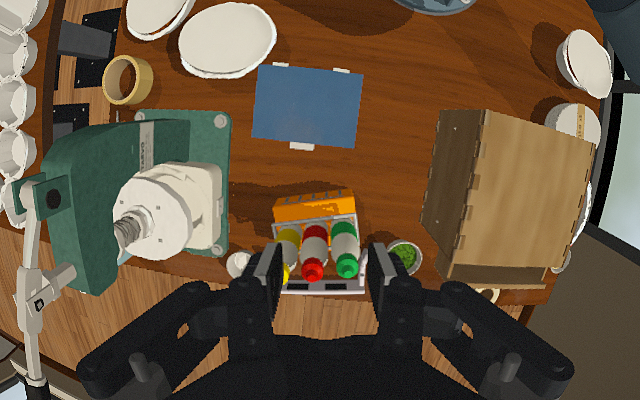

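View pics/top1.png

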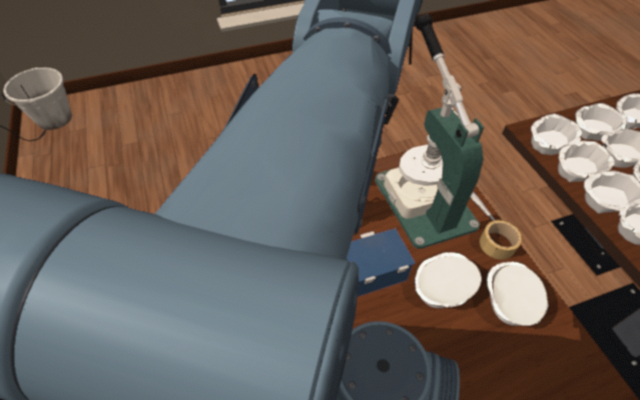

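Run:
```python
from h import *
im=cv2.imread("pics/wrist1.png")[170:320,215:435]
cv2.imwrite("pics/w1c.png",cv2.resize(im,None,fx=3.6,fy=3.6,interpolation=cv2.INTER_CUBIC))
im=cv2.imread("pics/scene1.png")[60:260,150:450]
cv2.imwrite("pics/s1c.png",cv2.resize(im,None,fx=2.6,fy=2.6,interpolation=cv2.INTER_CUBIC))
```

```text
(no output)
```

View pics/w1c.png

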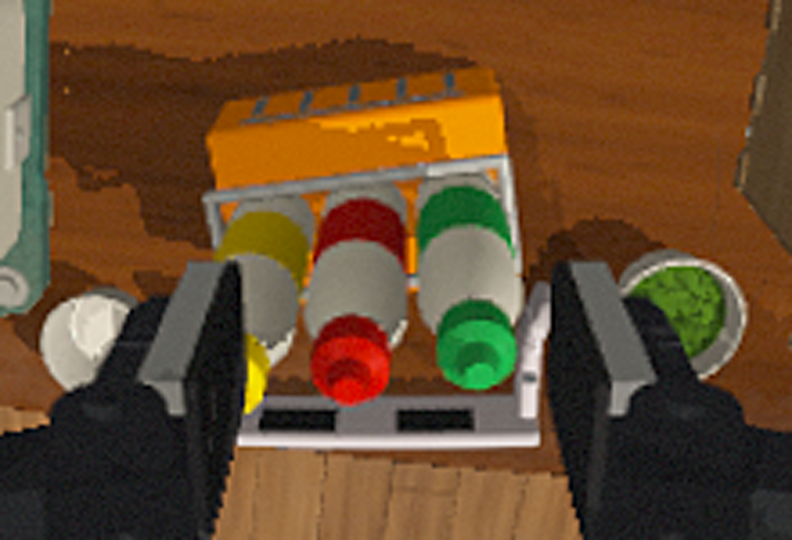

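View pics/s1c.png

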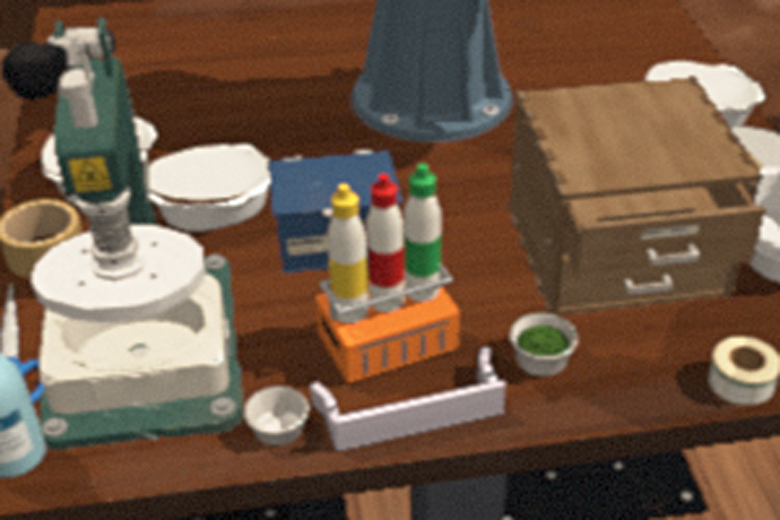

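Run:
```python
from h import *
c=imaging.camera("wrist"); s=imaging.camera("scene")
W=lambda u,v: (215+u/3.6,170+v/3.6); S=lambda u,v:(150+u/2.6,60+v/2.6)
for n,p,z in [("botR",(222,103),.005),("botL",(495,68),.005),("topR",(207,135),.06),("topL",(503,97),.06),("fwd top bay R?",(238,440),.044),("stop out L",(540,440),.044),("stop in L",(523,400),.044),("stop in  mid",(400,400),.044),("cheekL tip top",(545,290),.028)]:
    print(n,at(c,*W(*p),z,True).round(4))
# cross views
for n,a,b in [("capR",(352,383),(383,180)),("capG",(476,350),(422,170)),("topR backcorner",(207,135),(318,297)),("topL back",(503,97),(449,290)),("stop out L top",(540,440),(504,385)),("cheekL tip",(545,290),(484,352))]:
    print(n,*[np.round(x,4) for x in tri(ray(c,*W(*a),True),ray(s,*S(*b)))])
```

```text
botR [ 0.4747 -0.2122  0.005 ]
botL [ 0.4418 -0.084   0.005 ]
topR [ 0.4738 -0.2101  0.06  ]
topL [ 0.4413 -0.0848  0.06  ]
fwd top bay R? [ 0.6385 -0.1879  0.044 ]
stop out L [ 0.6194 -0.0369  0.044 ]
stop in L [ 0.5968 -0.0495  0.044 ]
stop in  mid [ 0.6036 -0.1098  0.044 ]
cheekL tip top [ 0.5433 -0.046   0.028 ]
capR [ 0.4984 -0.1368  0.2151] 0.0006
capG [ 0.4838 -0.0979  0.2121] 0.003
topR backcorner [ 0.4749 -0.2088  0.057 ] 0.0034
topL back [ 0.4515 -0.0702  0.025 ] 0.0206
stop out L top [ 0.6216 -0.0363  0.0403] 0.0003
cheekL tip [ 0.5483 -0.0421  0.0174] 0.0037
```

Run:
```python
from h import *
im=cv2.imread("pics/wrist1.png")[265:300,275:375]
cv2.imwrite("pics/w1d.png",cv2.resize(im,None,fx=8,fy=8,interpolation=cv2.INTER_CUBIC))
im=cv2.imread("pics/scene1.png")[185:240,260:355]
cv2.imwrite("pics/s1d.png",cv2.resize(im,None,fx=8,fy=8,interpolation=cv2.INTER_CUBIC))
```

```text
(no output)
```

View pics/w1d.png

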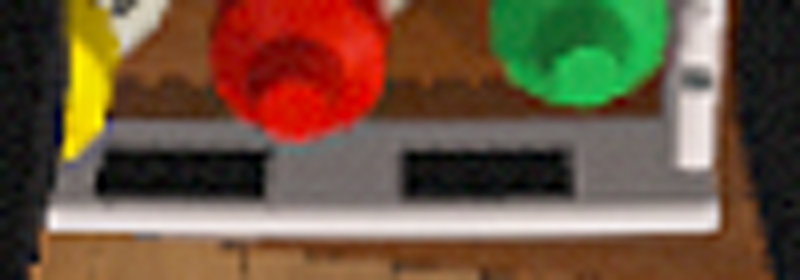

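View pics/s1d.png

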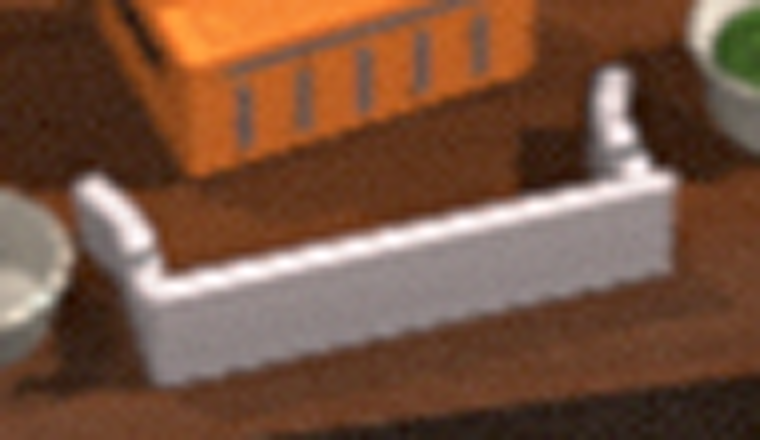

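Run:
```python
from h import *
c=imaging.camera("wrist"); s=imaging.camera("scene")
W=lambda u,v: (275+u/8,265+v/8); S=lambda u,v:(260+u/8,185+v/8)
def line(n,a,b,z,cam,M,f):
    p=at(cam,*M(*a),z,f);q=at(cam,*M(*b),z,f); d=q-p
    print(n,p.round(4),q.round(4),"len",np.hypot(*d[:2]).round(4),"yaw",np.degrees(np.arctan2(-d[0],d[1])).round(2))
line("in bot",(130,122),(660,118),0,c,W,True)
line("in top",(50,208),(718,200),.044,c,W,True)
line("out top",(48,232),(718,228),.044,c,W,True)
line("S out bot",(160,383),(670,270),0,s,S,False)
line("S out top",(152,300),(676,184),.044,s,S,False)
line("S in top",(145,290),(668,172),.044,s,S,False)
line("S cheek tips",(90,182),(612,75),.028,s,S,False)
```

```text
in bot [ 0.6374 -0.1746  0.    ] [ 0.6204 -0.0474  0.    ] len 0.1284 yaw 7.64
in top [ 0.6365 -0.1883  0.044 ] [ 0.6153 -0.0386  0.044 ] len 0.1513 yaw 8.04
out top [ 0.6432 -0.1884  0.044 ] [ 0.6229 -0.0372  0.044 ] len 0.1526 yaw 7.65
S out bot [ 0.6431 -0.2082  0.    ] [ 0.6222 -0.0347  0.    ] len 0.1748 yaw 6.87
S out top [ 0.6473 -0.209   0.044 ] [ 0.6252 -0.0357  0.044 ] len 0.1747 yaw 7.27
S in top [ 0.6427 -0.2107  0.044 ] [ 0.6194 -0.037   0.044 ] len 0.1752 yaw 7.64
S cheek tips [ 0.5763 -0.2222  0.028 ] [ 0.555  -0.0412  0.028 ] len 0.1823 yaw 6.69
```

```bash
python3 -m pendant '[[[-0.19,-0.09,0,0,-0.032,-0.003],[0,0,0,0,-0.032,0],[0,0,0,0,0,0]]]'
cat > st.py <<'E'
from h import *
import sys
B=np.array([.5855,-.129,0]);yw=np.radians(7.4)
Rb=np.array([[np.cos(yw),-np.sin(yw),0],[np.sin(yw),np.cos(yw),0],[0,0,1]])
o=telemetry.get_obs(); r=R(); M=r.as_matrix()
print("t",o["time_s"],"tcp world",o["eef_pos"].round(4),"bay",(Rb.T@(o["eef_pos"]-B)).round(4),"F bay",(Rb.T@o["wrist_force"]).round(1))
f=-M[:,0]; print("yaw",np.degrees(np.arctan2(f[1],f[0])).round(2),"tilt",np.degrees(np.arcsin(f[2]*-1)).round(2) , "ydir z",M[2,1].round(3),"open",round(o["opening"],3))
if len(sys.argv)>3:
    d=Rb@np.array([float(a) for a in sys.argv[1:4]])+B-o["eef_pos"]; print("to go tool units",(M.T@d/.2).round(3))
E
python3 st.py -.152 .002 .20
```

```text
time_s: 4.15
eef_pos: [0.4332, -0.1474, 0.3809]
eef_rot: [0.11, -0.063, 0.992, -0.0]
wrist_force: [1.1, 0.2, -0.3]
opening: 0.497
t 4.15 tcp world [ 0.4332 -0.1474  0.3809] bay [-0.1534  0.0014  0.3809] F bay [ 1.1  0.1 -0.3]
yaw 7.37 tilt -12.6 ydir z -0.014 open 0.497
to go tool units [0.19  0.016 0.884]
```

```bash
python3 -m pendant '[[[0.048,0,0.22,0,0,0],[0.048,0,0.22,0,0,0],[0.048,0,0.22,0,0,0],[0.048,0.01,0.22,0,0,0],[0,0,0,0,0,0]]]'; python3 st.py -.152 .002 .12
python3 - <<'E'
from h import *
for n in ["scene","wrist"]:
    c=imaging.camera(n); cv2.imwrite(f"pics/{n}2.png",c["pixels"])
im=cv2.imread("pics/scene2.png")[60:260,150:450]
cv2.imwrite("pics/s2c.png",cv2.resize(im,None,fx=2.6,fy=2.6,interpolation=cv2.INTER_CUBIC))
E
```

```text
time_s: 4.78
eef_pos: [0.4342, -0.1495, 0.2002]
eef_rot: [0.109, -0.063, 0.992, -0.004]
wrist_force: [0.6, -0.6, 1.1]
opening: 0.501
t 4.775 tcp world [ 0.4342 -0.1495  0.2002] bay [-0.1527 -0.0008  0.2002] F bay [ 0.6 -0.6  1.1]
yaw 7.41 tilt -12.49 ydir z -0.021 open 0.501
to go tool units [0.083 0.022 0.392]
```

View pics/s2c.png

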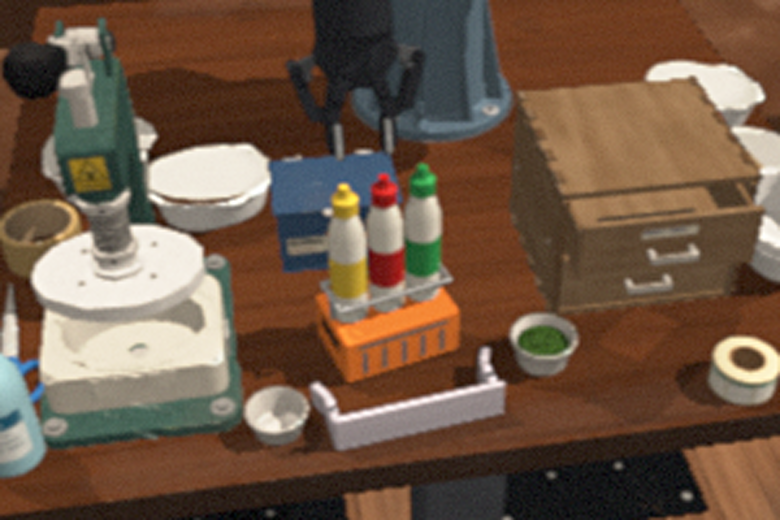

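View pics/wrist2.png

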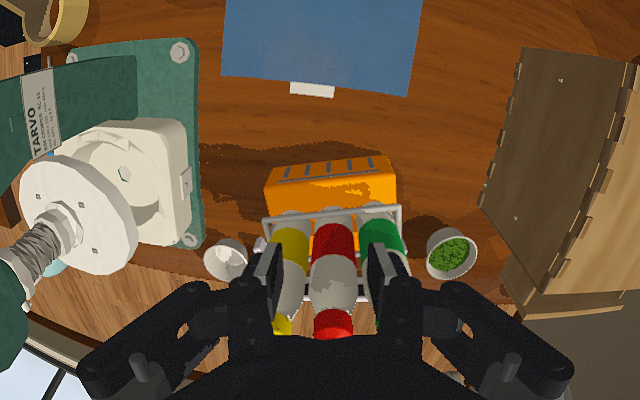

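Run:
```python
from h import *
c=imaging.camera("wrist"); o=telemetry.get_obs(); r=R()
for p in [(268,243.6),(281.7,242.8),(368,243),(384,243)]:
    a,d=ray(c,*p,True); a=r.inv().apply(a-o["eef_pos"]); d=r.inv().apply(d)
    for x in (.011,): print(p,x,(a+d*(x-a[0])/d[0]).round(4))
im=cv2.imread("pics/wrist2.png")[220:320,235:425]
cv2.imwrite("pics/w2c.png",cv2.resize(im,None,fx=4,fy=4,interpolation=cv2.INTER_CUBIC))
```

```text
(268, 243.6) 0.011 [ 0.011  -0.0273 -0.0043]
(281.7, 242.8) 0.011 [ 0.011  -0.0207 -0.0031]
(368, 243) 0.011 [ 0.011   0.0212 -0.0033]
(384, 243) 0.011 [ 0.011   0.0291 -0.0036]
```

View pics/w2c.png

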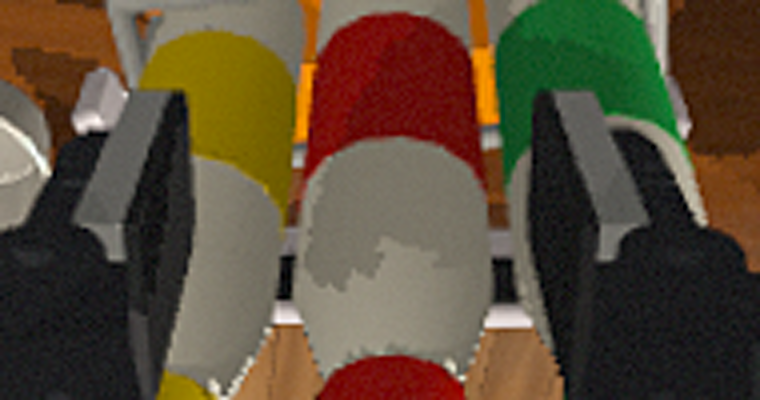

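```bash
python3 -m pendant '[[[0.04,0.012,0.2,0.003,0,0],[0.043,0.012,0.2,0.003,0,0],[0,0,0,0,0,0]]]'; python3 st.py -.152 .002 .03
python3 - <<'E'
from h import *
for n in ["scene","wrist"]:
    c=imaging.camera(n); cv2.imwrite(f"pics/{n}3.png",c["pixels"])
im=cv2.imread("pics/scene3.png")[100:240,210:390]
cv2.imwrite("pics/s3c.png",cv2.resize(im,None,fx=4,fy=4,interpolation=cv2.INTER_CUBIC))
E
```

```text
time_s: 5.3
eef_pos: [0.4448, -0.1543, 0.1312]
eef_rot: [0.12, -0.063, 0.991, -0.022]
wrist_force: [0.3, -0.0, 0.2]
opening: 0.497
t 5.3 tcp world [ 0.4448 -0.1543  0.1312] bay [-0.1428 -0.007   0.1312] F bay [ 0.3 -0.1  0.2]
yaw 7.67 tilt -13.55 ydir z -0.059 open 0.497
to go tool units [0.163 0.074 0.478]
```

View pics/s3c.png

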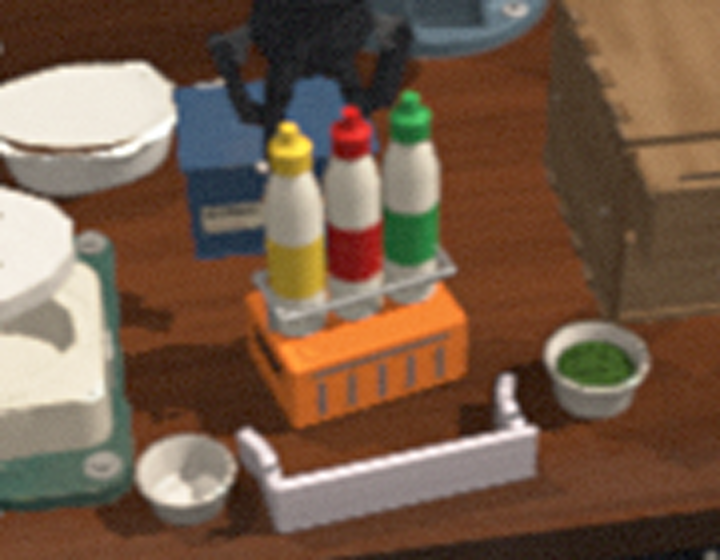

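View pics/wrist3.png

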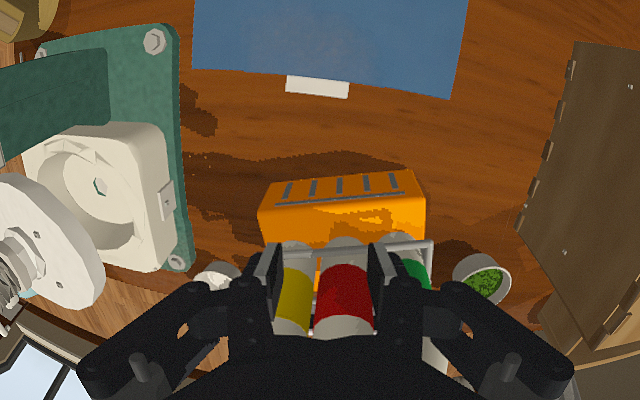

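```bash
python3 -c "
from h import *
o=telemetry.get_obs();print(o['q'].round(3),o['dq'].round(3),o['joint_efforts'].round(2),R().as_matrix().round(3))"
```

```text
[-0.678 -0.099  2.133  0.164  0.901 -2.465] [-0.001 -0.015 -0.008 -0.001 -0.005  0.001] [  0.13 -25.27 -30.16   0.52  -0.87   0.  ] [[-0.962 -0.119  0.245]
 [-0.13   0.991 -0.032]
 [-0.238 -0.063 -0.969]]
```

```bash
python3 -m pendant '[[[0.05,0.04,0.0,-0.02,0.005,0],[0,0,0,0,0,0]]]'; python3 st.py -.152 .002 .13;  python3 -c "
from h import *
o=telemetry.get_obs();print(o['q'].round(3),o['dq'].round(3),o['joint_efforts'].round(2))"
```

```text
time_s: 5.65
eef_pos: [0.4392, -0.1518, 0.1369]
eef_rot: [0.115, -0.067, 0.991, 0.004]
wrist_force: [0.1, 0.4, -0.0]
opening: 0.5
t 5.65 tcp world [ 0.4392 -0.1518  0.1369] bay [-0.1481 -0.0037  0.1369] F bay [ 0.1  0.4 -0. ]
yaw 7.79 tilt -13.23 ydir z -0.007 open 0.5
to go tool units [0.027 0.029 0.029]
[-0.709 -0.099  2.123  0.204  0.967 -2.518] [ 0.015 -0.026 -0.021 -0.007 -0.007  0.015] [ -0.16 -26.02 -31.18   0.86  -0.31  -0.27]
```

Run:
```python
from h import *
for n in ["scene","top"]:
    c=imaging.camera(n); cv2.imwrite(f"pics/{n}4.png",c["pixels"])
im=cv2.imread("pics/scene4.png")[0:250,150:450]
cv2.imwrite("pics/s4c.png",cv2.resize(im,None,fx=2.4,fy=2.4,interpolation=cv2.INTER_CUBIC))
```

```text
(no output)
```

View pics/s4c.png

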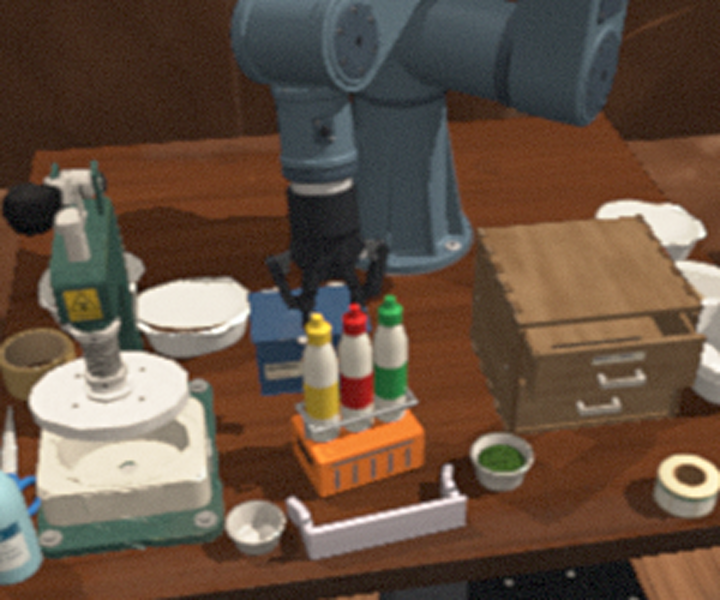

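View pics/top4.png

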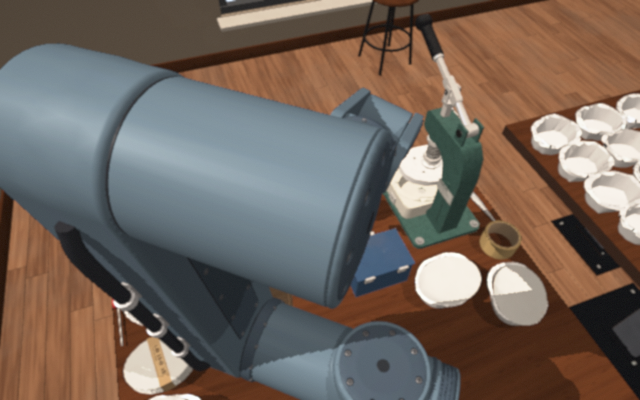

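```bash
python3 -m pendant '[[[0,0,0,0,0,0],[0,0,0,0,0,0]]]'; python3 st.py; python3 -m pendant '[[[0.03,0.03,0.03,0,0,0],[0,0,0,0,0,0]]]'; python3 st.py -.152 .002 .13
```

```text
time_s: 6.0
eef_pos: [0.44, -0.1519, 0.1378]
eef_rot: [0.116, -0.067, 0.991, 0.003]
wrist_force: [0.4, -0.2, -1.1]
opening: 0.503
t 6.0 tcp world [ 0.44   -0.1519  0.1378] bay [-0.1473 -0.004   0.1378] F bay [ 0.4 -0.2 -1.1]
yaw 7.84 tilt -13.33 ydir z -0.01 open 0.503
time_s: 6.25
eef_pos: [0.4342, -0.1458, 0.1297]
eef_rot: [0.116, -0.068, 0.991, 0.003]
wrist_force: [0.2, -0.4, -0.7]
opening: 0.497
t 6.25 tcp world [ 0.4342 -0.1458  0.1297] bay [-0.1522  0.0028  0.1297] F bay [ 0.2 -0.4 -0.7]
yaw 7.87 tilt -13.3 ydir z -0.01 open 0.497
to go tool units [-0.001 -0.004 -0.001]
```

```bash
python3 -m pendant '[[[0.023,0.001,0.097,0,0,0],[0.023,0.001,0.097,0,0,0],[0,0,0,0,0,0]]]'; python3 st.py -.152 .002 .06;python3 -c "
from h import *
o=telemetry.get_obs();print(o['q'].round(3),o['joint_efforts'].round(2))"
```

```text
time_s: 6.62
eef_pos: [0.4341, -0.1456, 0.0888]
eef_rot: [0.116, -0.068, 0.991, 0.003]
wrist_force: [-0.6, 0.3, -0.1]
opening: 0.501
t 6.625 tcp world [ 0.4341 -0.1456  0.0888] bay [-0.1523  0.0031  0.0888] F bay [-0.5  0.4 -0.1]
yaw 7.88 tilt -13.31 ydir z -0.01 open 0.501
to go tool units [ 0.032 -0.004  0.141]
[-0.705 -0.025  2.173  0.223  0.842 -2.548] [ -0.13 -26.81 -28.46   0.68  -0.93  -0.08]
```

```bash
python3 -m pendant '[[[0.022,0.0,0.092,0,0,0],[0.022,0,0.092,0,0,0],[0.02,0,0.085,0,0,0],[0,0,0,0,0,0]]]'; python3 st.py -.142 .002 .03
python3 - <<'E'
from h import *
for n in ["scene","wrist"]:
    c=imaging.camera(n); cv2.imwrite(f"pics/{n}5.png",c["pixels"])
im=cv2.imread("pics/wrist5.png")[40:300,160:480]
cv2.imwrite("pics/w5c.png",cv2.resize(im,None,fx=2.3,fy=2.3,interpolation=cv2.INTER_CUBIC))
E
```

```text
time_s: 7.12
eef_pos: [0.4363, -0.1477, 0.0354]
eef_rot: [0.118, -0.068, 0.991, 0.001]
wrist_force: [0.7, -0.2, 0.5]
opening: 0.501
t 7.125 tcp world [ 0.4363 -0.1477  0.0354] bay [-0.1503  0.0007  0.0354] F bay [ 0.6 -0.3  0.5]
yaw 7.93 tilt -13.49 ydir z -0.013 open 0.501
to go tool units [-0.034  0.007  0.036]
```

View pics/w5c.png

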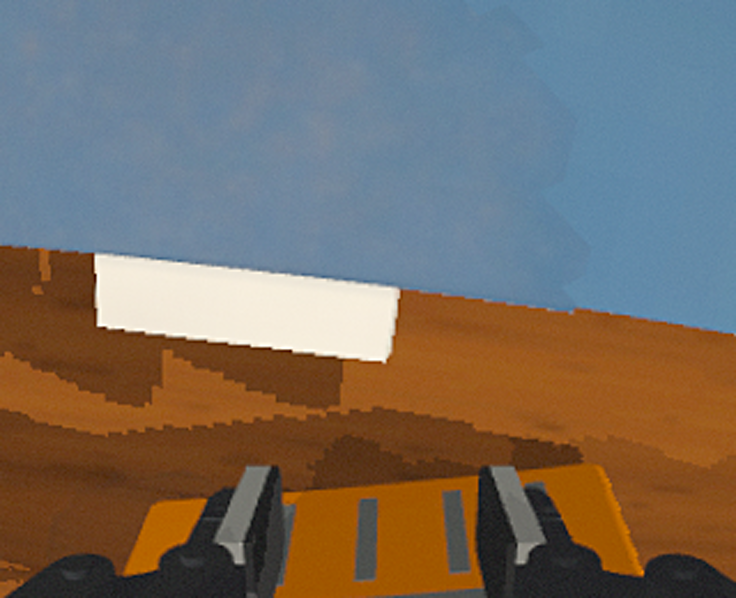

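```bash
python3 -m pendant '[[[-0.014,0.004,0.034,0,0,0],[-0.024,0,0.006,0,0,0],[-0.024,0,0.006,0,0,0],[0,0,0,0,0,0]]]'; python3 st.py -.132 .002 .03;python3 -m pendant '[[[-0.024,0,0.006,0,0,0],[-0.024,0,0.006,0,0,0]]]'; python3 st.py -.122 .002 .03
```

```text
time_s: 7.72
eef_pos: [0.4509, -0.145, 0.0311]
eef_rot: [0.117, -0.069, 0.991, 0.001]
wrist_force: [-1.6, -1.6, 1.3]
opening: 0.5
t 7.725 tcp world [ 0.4509 -0.145   0.0311] bay [-0.1355  0.0014  0.0311] F bay [-1.8 -1.4  1.3]
yaw 8.12 tilt -13.43 ydir z -0.015 open 0.5
to go tool units [-0.016  0.003  0.01 ]
time_s: 7.98
eef_pos: [0.4587, -0.1422, 0.0305]
eef_rot: [0.114, -0.071, 0.991, 0.002]
wrist_force: [-11.0, 0.5, 8.2]
opening: 0.501
t 7.975 tcp world [ 0.4587 -0.1422  0.0305] bay [-0.1275  0.0032  0.0305] F bay [-10.9   1.9   8.2]
yaw 8.23 tilt -13.13 ydir z -0.011 open 0.501
to go tool units [-0.026 -0.006  0.008]
```

```bash
python3 -m pendant '[[[0,0,0,0,0,0]]]'; python3 st.py -.122 .002 .03
cat > look.py <<'E'
from h import *
import sys
n=sys.argv[1]
s=imaging.camera("scene")["pixels"]; w=imaging.camera("wrist")["pixels"]
cv2.imwrite(f"pics/S{n}.png",s);cv2.imwrite(f"pics/W{n}.png",w)
a=cv2.resize(s[90:240,230:380],(600,600),interpolation=cv2.INTER_CUBIC)
cv2.imwrite(f"pics/SC{n}.png",a)
cv2.imwrite(f"pics/WC{n}.png",cv2.resize(w[150:320,160:480],None,fx=2.4,fy=2.4,interpolation=cv2.INTER_CUBIC))
E
python3 look.py 6
```

```text
time_s: 8.1
eef_pos: [0.4588, -0.1421, 0.0306]
eef_rot: [0.114, -0.071, 0.991, 0.002]
wrist_force: [-1.2, -1.1, 1.2]
opening: 0.501
t 8.1 tcp world [ 0.4588 -0.1421  0.0306] bay [-0.1273  0.0033  0.0306] F bay [-1.3 -1.   1.2]
yaw 8.26 tilt -13.12 ydir z -0.011 open 0.501
to go tool units [-0.025 -0.007  0.009]
```

View pics/SC6.png

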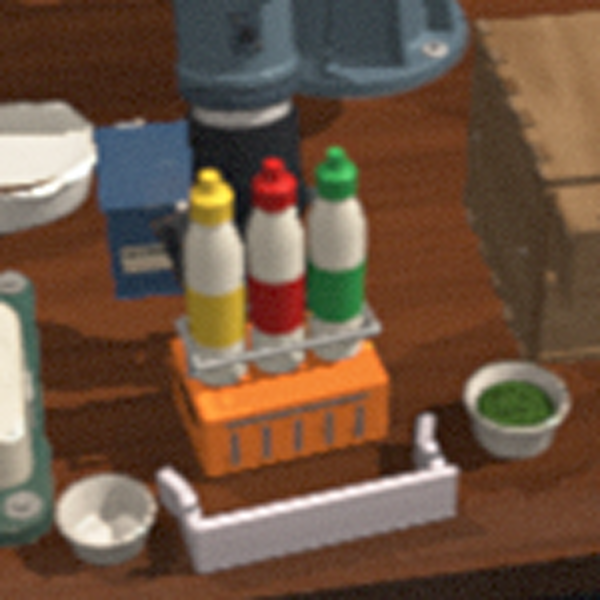

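View pics/WC6.png

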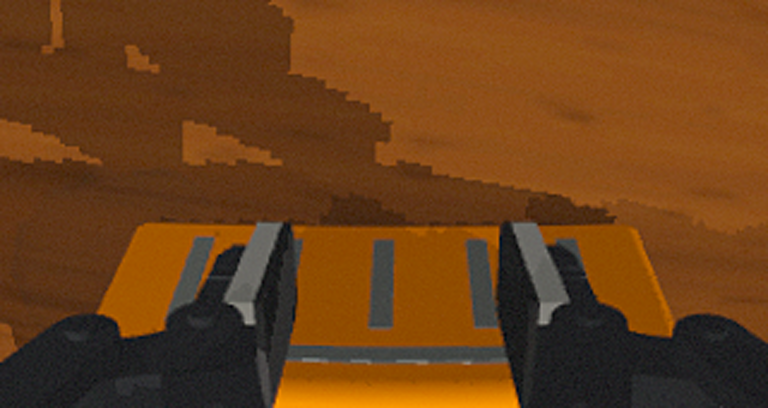

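```bash
python3 -m pendant '[[[0.024,0,-0.006,0,0,0],[0.009,0,0.039,0,0,0.004],[0,0,0,0,0,0]]]'; python3 st.py -.107 .001 .022
```

```text
time_s: 8.57
eef_pos: [0.4548, -0.1436, 0.0227]
eef_rot: [0.116, -0.064, 0.991, 0.002]
wrist_force: [-0.3, -0.7, -0.6]
opening: 0.502
t 8.575 tcp world [ 0.4548 -0.1436  0.0227] bay [-0.1315  0.0024  0.0227] F bay [-0.4 -0.6 -0.6]
yaw 7.41 tilt -13.28 ydir z -0.01 open 0.502
to go tool units [-0.119 -0.007  0.032]
```

```bash
python3 -m pendant '[[[-0.02,0,0.005,0,0,0],[-0.02,0,0.005,0,0,0],[-0.02,0,0.005,0,0,0],[-0.02,0,0.005,0,0,0],[-0.02,0,0.005,0,0,0],[-0.02,0,0.005,0,0,0]]]'; python3 st.py -.07 .001 .022
```

```text
time_s: 9.32
eef_pos: [0.4741, -0.1396, 0.0208]
eef_rot: [0.109, -0.066, 0.992, 0.004]
wrist_force: [-11.2, -2.7, 8.7]
opening: 0.5
t 9.325 tcp world [ 0.4741 -0.1396  0.0208] bay [-0.1118  0.0038  0.0208] F bay [-11.5  -1.2   8.7]
yaw 7.62 tilt -12.48 ydir z -0.006 open 0.5
to go tool units [-0.205 -0.015  0.04 ]
```

```bash
python3 -m pendant '[[[-0.022,-0.002,0.004,0,-0.001,0],[-0.022,-0.002,0.004,0,-0.001,0],[-0.022,-0.002,0.004,0,-0.001,0],[-0.022,-0.002,0.004,0,-0.001,0],[-0.022,-0.002,0.004,0,-0.001,0],[-0.022,-0.002,0.004,0,-0.001,0]]]'; python3 st.py -.07 .001 .022; python3 look.py 7
```

```text
time_s: 10.07
eef_pos: [0.4937, -0.1369, 0.0202]
eef_rot: [0.109, -0.068, 0.992, 0.008]
wrist_force: [-11.2, -0.9, 9.6]
opening: 0.501
t 10.075 tcp world [ 0.4937 -0.1369  0.0202] bay [-0.092   0.004   0.0202] F bay [-11.2   0.5   9.6]
yaw 7.89 tilt -12.53 ydir z 0.001 open 0.501
to go tool units [-0.109 -0.016  0.015]
```

View pics/SC7.png

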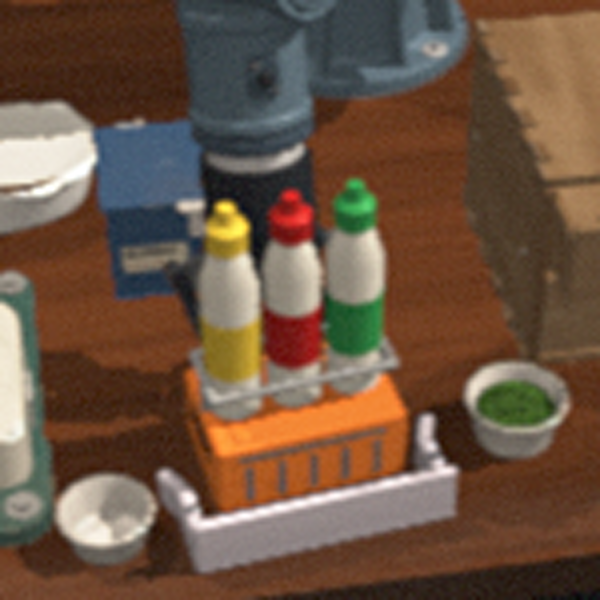

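View pics/WC7.png

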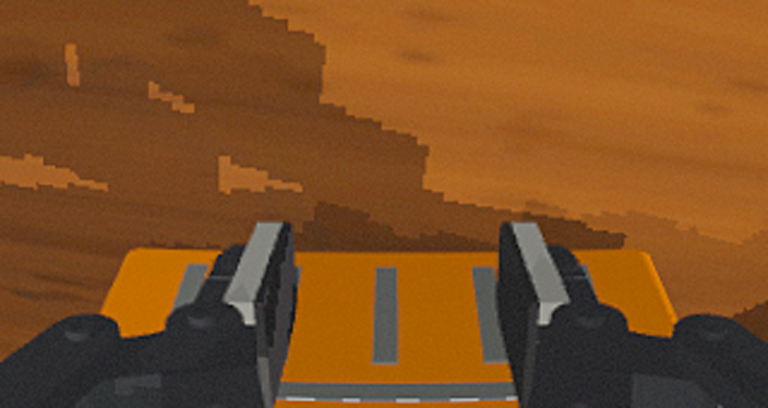

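```bash
python3 -m pendant '[[[-0.022,-0.002,0.002,0,0,0.0005],[-0.022,-0.002,0.002,0,0,0.0005],[-0.022,-0.002,0.002,0,0,0.0005],[-0.022,-0.002,0.002,0,0,0.0005],[-0.022,-0.002,0.002,0,0,0.0005],[-0.022,-0.002,0.002,0,0,0.0005]]]'; python3 st.py -.054 .001 .022; python3 look.py 8
```

```text
time_s: 10.92
eef_pos: [0.5126, -0.1335, 0.0202]
eef_rot: [0.099, -0.066, 0.993, 0.012]
wrist_force: [-9.7, -2.4, 7.3]
opening: 0.501
t 10.925 tcp world [ 0.5126 -0.1335  0.0202] bay [-0.0728  0.0049  0.0202] F bay [-9.9 -1.1  7.3]
yaw 7.52 tilt -11.45 ydir z 0.01 open 0.501
to go tool units [-0.094 -0.02   0.01 ]
```

View pics/SC8.png

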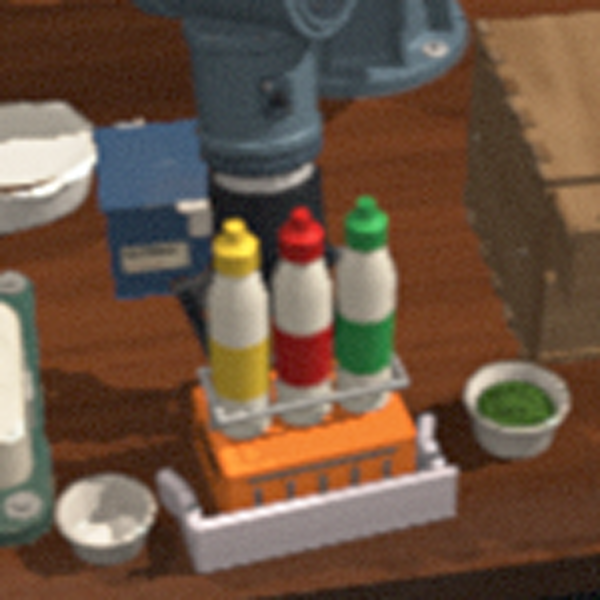

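View pics/WC8.png

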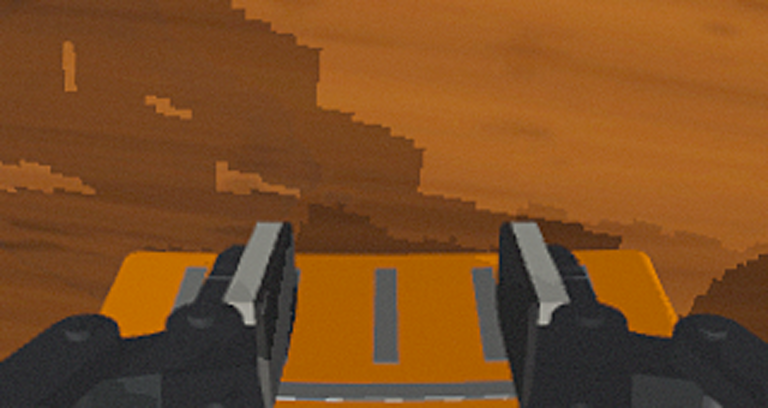

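```bash
python3 -m pendant '[[[-0.022,-0.004,0.002,0,-0.002,0],[-0.022,-0.004,0.002,-0.001,-0.002,0],[-0.022,-0.004,0.002,-0.001,-0.002,0],[-0.022,-0.004,0.002,-0.001,-0.002,0]]]'; python3 st.py -.054 .001 .022;  python3 -m pendant '[[[-0.015,-0.002,0.002,0,-0.002,0],[-0.015,-0.002,0.002,0,-0.002,0]]]';python3 st.py -.054 .001 .022
```

```text
time_s: 11.52
eef_pos: [0.525, -0.1322, 0.0197]
eef_rot: [0.105, -0.068, 0.992, 0.02]
wrist_force: [-8.6, -2.2, 4.5]
opening: 0.503
t 11.525 tcp world [ 0.525  -0.1322  0.0197] bay [-0.0604  0.0046  0.0197] F bay [-8.8 -1.   4.5]
yaw 7.65 tilt -12.16 ydir z 0.026 open 0.503
to go tool units [-0.033 -0.018 -0.005]
time_s: 11.78
eef_pos: [0.5284, -0.1317, 0.0194]
eef_rot: [0.108, -0.069, 0.992, 0.022]
wrist_force: [-11.1, -1.8, 7.7]
opening: 0.499
t 11.775 tcp world [ 0.5284 -0.1317  0.0194] bay [-0.057   0.0047  0.0194] F bay [-11.2  -0.4   7.7]
yaw 7.73 tilt -12.52 ydir z 0.029 open 0.499
to go tool units [-0.017 -0.018 -0.01 ]
```

```bash
for i in 1; do python3 -m pendant '[[[-0.013,-0.001,0.001,0.002,0,0],[-0.013,-0.001,0.001,0.002,0,0]]]';done; python3 st.py -.054 .001 .022; python3 look.py 9
```

```text
time_s: 12.02
eef_pos: [0.5297, -0.1313, 0.0191]
eef_rot: [0.104, -0.069, 0.992, 0.016]
wrist_force: [-21.1, -6.3, 16.2]
opening: 0.5
t 12.025 tcp world [ 0.5297 -0.1313  0.0191] bay [-0.0556  0.0049  0.0191] F bay [-21.8  -3.6  16.2]
yaw 7.83 tilt -12.01 ydir z 0.018 open 0.5
to go tool units [-0.011 -0.02  -0.013]
```

View pics/SC9.png

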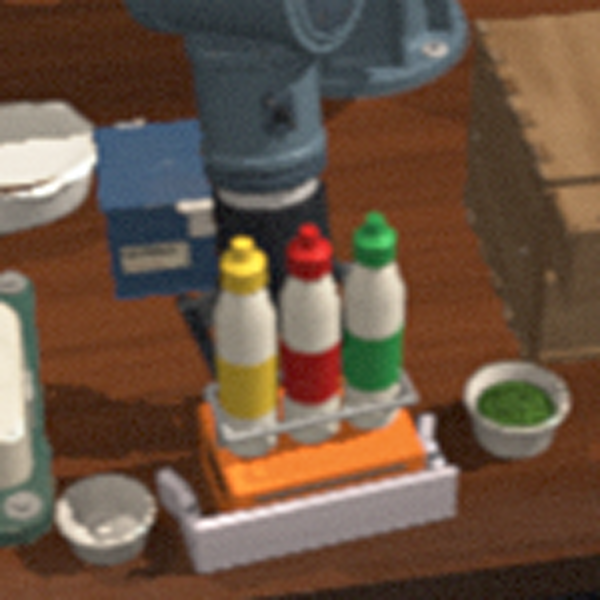

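```bash
python3 -m pendant '[[[-0.012,0,-0.001,0,0,0],[-0.012,0,-0.001,0,0,0]]]'; python3 st.py -.054 .001 .022; python3 look.py 10
```

```text
time_s: 12.38
eef_pos: [0.5296, -0.131, 0.0192]
eef_rot: [0.099, -0.07, 0.993, 0.017]
wrist_force: [-15.2, -5.6, 9.5]
opening: 0.5
t 12.375 tcp world [ 0.5296 -0.131   0.0192] bay [-0.0556  0.0052  0.0192] F bay [-15.8  -3.6   9.5]
yaw 7.9 tilt -11.44 ydir z 0.02 open 0.5
to go tool units [-0.011 -0.021 -0.012]
```

View pics/WC10.png

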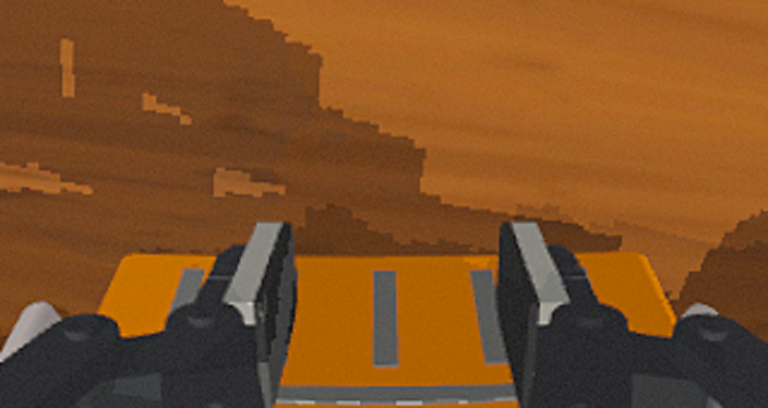

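```bash
python3 -m pendant '[[[-0.017,0,0.002,0,0,0],[-0.017,0,0.002,0,0,0]]]'; python3 st.py -.054 .001 .022
```

```text
time_s: 12.72
eef_pos: [0.5298, -0.1309, 0.0188]
eef_rot: [0.092, -0.071, 0.993, 0.018]
wrist_force: [-25.9, -6.4, 20.9]
opening: 0.503
t 12.725 tcp world [ 0.5298 -0.1309  0.0188] bay [-0.0555  0.0053  0.0188] F bay [-26.6  -3.   20.9]
yaw 8.03 tilt -10.62 ydir z 0.023 open 0.503
to go tool units [-0.01  -0.021 -0.015]
```

```bash
python3 -m pendant '[[[0.04,0,-0.008,0,0,0],[0.04,-0.02,-0.008,0,-0.004,0.002],[0,0,0,0.003,-0.004,0.002],[0,0,0,0,0,0],[0,0,0,0,0,0],[0,0,0,0,0,0]]]' 1.0; python3 st.py -.066 .002 .022; python3 look.py 11
```

```text
time_s: 13.48
eef_pos: [0.5147, -0.1378, 0.0192]
eef_rot: [0.106, -0.063, 0.992, 0.014]
wrist_force: [0.3, -0.7, -0.2]
opening: 0.001
t 13.475 tcp world [ 0.5147 -0.1378  0.0192] bay [-0.0713  0.0004  0.0192] F bay [ 0.2 -0.8 -0.2]
yaw 7.18 tilt -12.23 ydir z 0.015 open 0.001
to go tool units [-0.029  0.008 -0.008]
```

View pics/WC11.png

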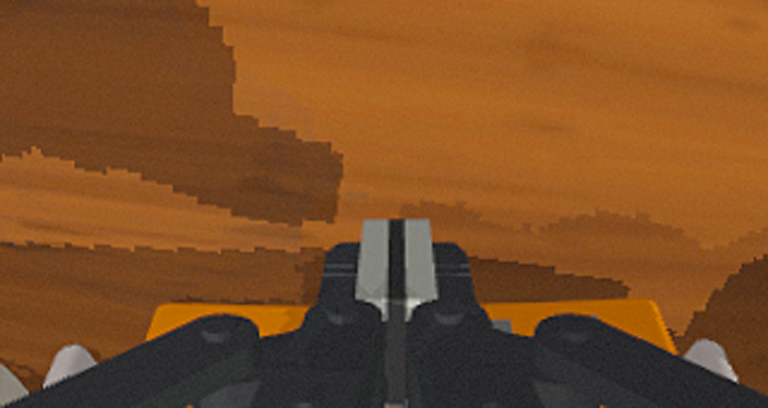

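View pics/SC11.png

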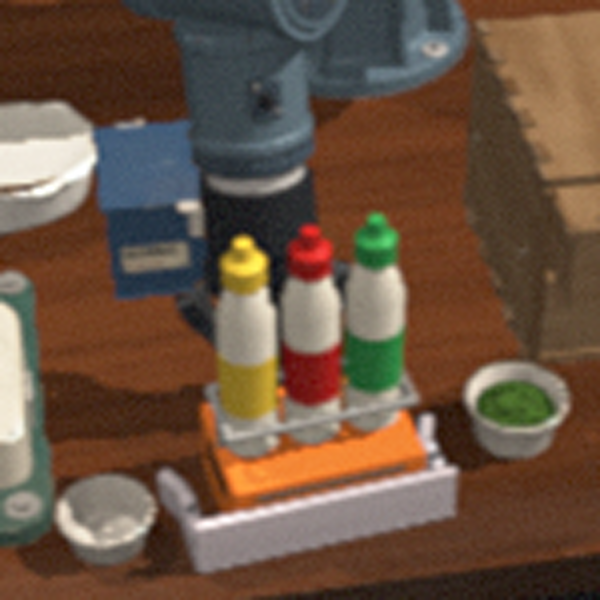

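Run:
```python
from h import *
im=cv2.imread("pics/W11.png")[260:310,215:445]
cv2.imwrite("pics/w11d.png",cv2.resize(im,None,fx=3.4,fy=8,interpolation=cv2.INTER_CUBIC))
im=cv2.imread("pics/S11.png")[180:240,265:355]
cv2.imwrite("pics/s11d.png",cv2.resize(im,None,fx=8,fy=8,interpolation=cv2.INTER_CUBIC))
```

```text
(no output)
```

View pics/w11d.png

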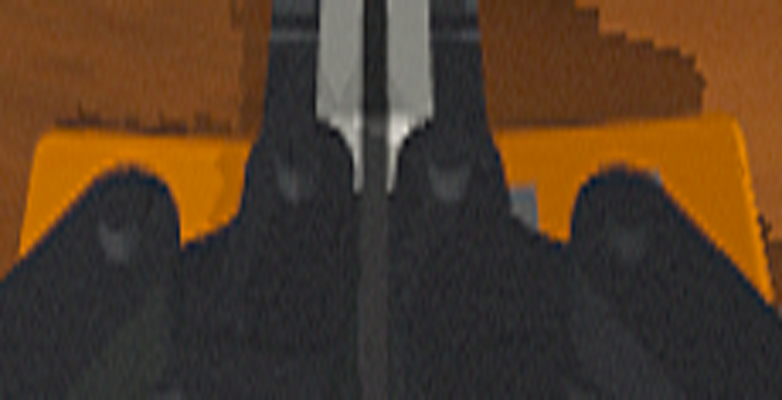

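View pics/s11d.png

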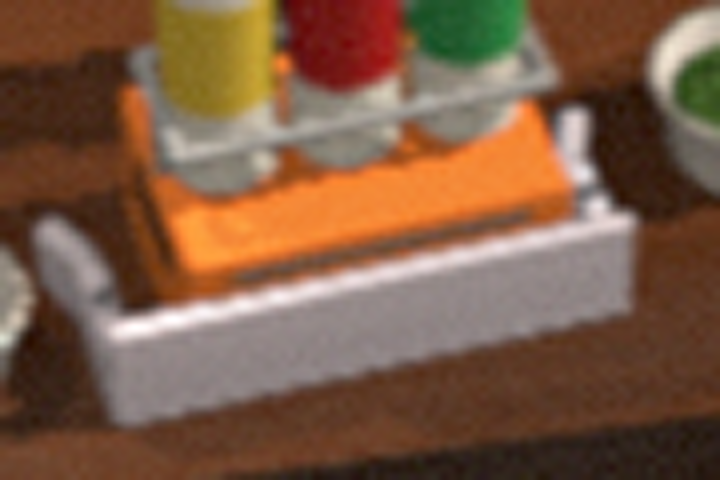

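Run:
```python
from h import *
c=imaging.camera("wrist"); s=imaging.camera("scene")
B=np.array([.5855,-.129,0]);yw=np.radians(7.4)
Rb=np.array([[np.cos(yw),-np.sin(yw),0],[np.sin(yw),np.cos(yw),0],[0,0,1]])
W=lambda u,v: (215+u/3.4,260+v/8); S=lambda u,v:(265+u/8,180+v/8)
def line(n,a,b,z,cam,M,f):
    p=at(cam,*M(*a),z,f);q=at(cam,*M(*b),z,f); d=q-p
    print(n,(Rb.T@(p-B)).round(4),(Rb.T@(q-B)).round(4),"len",np.hypot(*d[:2]).round(4),"yaw",np.degrees(np.arctan2(-d[0],d[1])).round(2))
line("crate bot back",(38,131),(738,117),.004,c,W,True)
line("crate +x top",(182,278),(570,190),.06,s,S,False)
line("stop out top",(112,338),(632,226),.044,s,S,False)
line("stop in top",(106,325),(625,213),.044,s,S,False)
line("stop out bot",(120,423),(632,313),.0,s,S,False)
```

```text
crate bot back [-0.0447 -0.0604  0.004 ] [-0.0441  0.0673  0.004 ] len 0.1277 yaw 7.12
crate +x top [ 0.0465 -0.0628  0.06  ] [0.0453 0.0661 0.06  ] len 0.129 yaw 7.9
stop out top [ 0.0502 -0.0871  0.044 ] [0.0519 0.0858 0.044 ] len 0.1729 yaw 6.83
stop in top [ 0.0442 -0.0875  0.044 ] [0.0456 0.0857 0.044 ] len 0.1733 yaw 6.93
stop out bot [ 0.0469 -0.0859  0.    ] [0.05  0.089 0.   ] len 0.1749 yaw 6.38
```

```bash
python3 -m pendant '[[[-0.03,0.006,0.006,0,0,0],[-0.03,0.004,0.006,0,0,0],[-0.02,0,0.004,0,0,0]]]'; python3 st.py; python3 -m pendant '[[[-0.016,0,0.002,0,0,0],[-0.016,0,0.002,0,0,0]]]'; python3 st.py;python3 -m pendant '[[[-0.016,0,0.001,0,0,0],[-0.016,0,0.001,0,0,0]]]'; python3 st.py
```

```text
time_s: 14.05
eef_pos: [0.5302, -0.1335, 0.0192]
eef_rot: [0.104, -0.064, 0.992, 0.015]
wrist_force: [-24.1, -7.6, 19.1]
opening: 0.001
t 14.05 tcp world [ 0.5302 -0.1335  0.0192] bay [-0.0554  0.0027  0.0192] F bay [-24.9  -4.4  19.1]
yaw 7.23 tilt -12.05 ydir z 0.016 open 0.001
time_s: 14.3
eef_pos: [0.5302, -0.1332, 0.0185]
eef_rot: [0.097, -0.066, 0.993, 0.015]
wrist_force: [-22.6, -6.5, 17.0]
opening: -0.002
t 14.3 tcp world [ 0.5302 -0.1332  0.0185] bay [-0.0554  0.0029  0.0185] F bay [-23.2  -3.5  17. ]
yaw 7.5 tilt -11.2 ydir z 0.018 open -0.002
time_s: 14.55
eef_pos: [0.53, -0.1332, 0.0186]
eef_rot: [0.09, -0.068, 0.994, 0.016]
wrist_force: [-21.9, -6.2, 18.7]
opening: -0.0
t 14.55 tcp world [ 0.53   -0.1332  0.0186] bay [-0.0555  0.0029  0.0186] F bay [-22.5  -3.3  18.7]
yaw 7.7 tilt -10.39 ydir z 0.02 open -0.0
```

```bash
python3 -m pendant '[[[0.05,0,-0.009,0,0,0],[0.06,0,-0.011,0,0,0],[0.06,0,-0.011,0,0,0],[0,0,0,0,0,0]]]'; python3 st.py; python3 look.py 12
```

```text
time_s: 15.05
eef_pos: [0.4941, -0.1381, 0.0185]
eef_rot: [0.09, -0.068, 0.994, 0.016]
wrist_force: [-0.2, -0.1, -0.1]
opening: -0.001
t 15.05 tcp world [ 0.4941 -0.1381  0.0185] bay [-0.0918  0.0027  0.0185] F bay [-0.2 -0.1 -0.1]
yaw 7.69 tilt -10.39 ydir z 0.02 open -0.001
```

View pics/WC12.png

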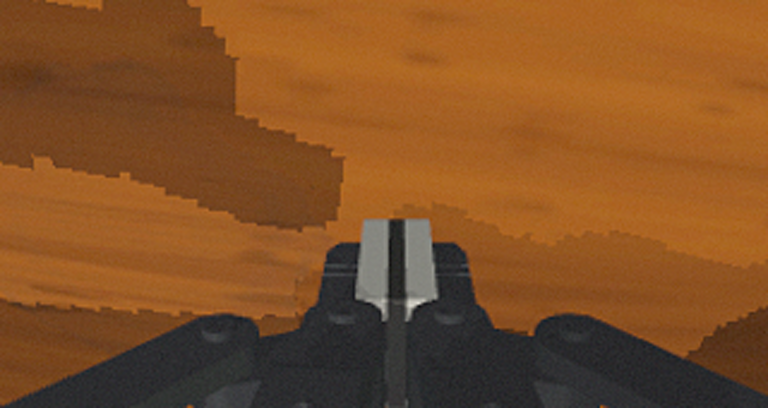

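```bash
python3 -m pendant '[[[0,0,-0.1,0,0,0],[0,0,-0.15,0,0,0],[0,0,-0.2,0,0,0],[0,0,-0.2,0,0,0],[0,0,-0.2,0,0,0],[0,0,-0.2,0,0,0],[0,0,-0.2,0,0,0],[0,0,-0.2,0,0,0],[0.1,0,-0.2,0,0,0],[0,0,0,0,0,0]]]'; python3 st.py; python3 look.py 13
```

```text
time_s: 16.4
eef_pos: [0.4177, -0.1556, 0.3526]
eef_rot: [0.092, -0.069, 0.993, 0.014]
wrist_force: [-0.1, 1.0, -0.4]
opening: 0.0
t 16.4 tcp world [ 0.4177 -0.1556  0.3526] bay [-0.1698 -0.0048  0.3526] F bay [ 0.   1.  -0.4]
yaw 7.89 tilt -10.68 ydir z 0.015 open 0.0
```

View pics/SC13.png

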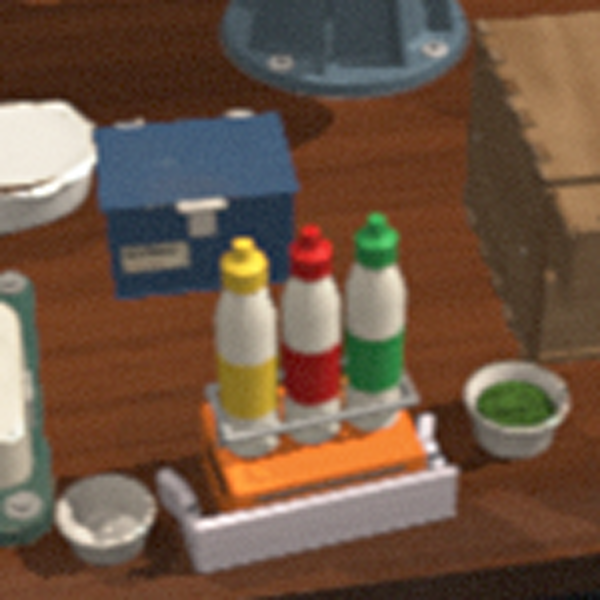

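View pics/W13.png

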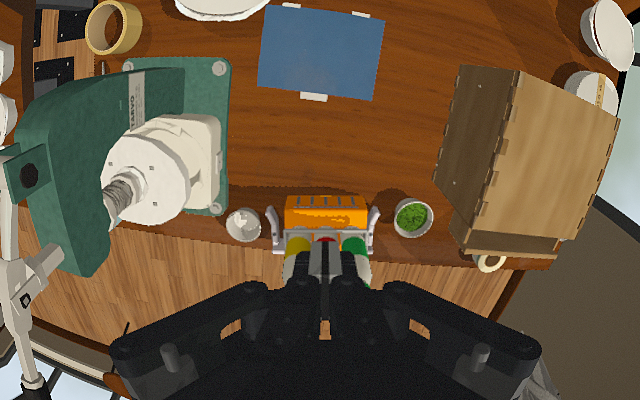

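View pics/S13.png

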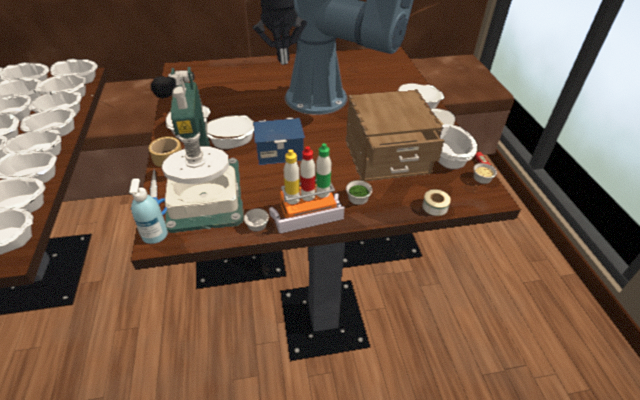

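Run:
```python
from h import *
a=cv2.imread("pics/scene0.png").astype(int);b=cv2.imread("pics/S13.png").astype(int);e=cv2.imread("pics/S11.png").astype(int)
d=abs(a-b).max(2)
for n,(x0,x1,y0,y1) in dict(pot=(344,376,178,208),epot=(242,272,205,235),roll=(420,454,186,218)).items(): print(n,d[y0:y1,x0:x1].mean().round(1),(d[y0:y1,x0:x1]>60).sum())
print("crate 11v13",(abs(e-b).max(2)[140:235,270:350]>60).sum())
im=cv2.imread("pics/W13.png")[185:260,265:390]
cv2.imwrite("pics/w13d.png",cv2.resize(im,None,fx=6,fy=6,interpolation=cv2.INTER_CUBIC))
```

```text
pot 8.2 0
epot 19.1 89
roll 10.6 0
crate 11v13 118
```

View pics/w13d.png

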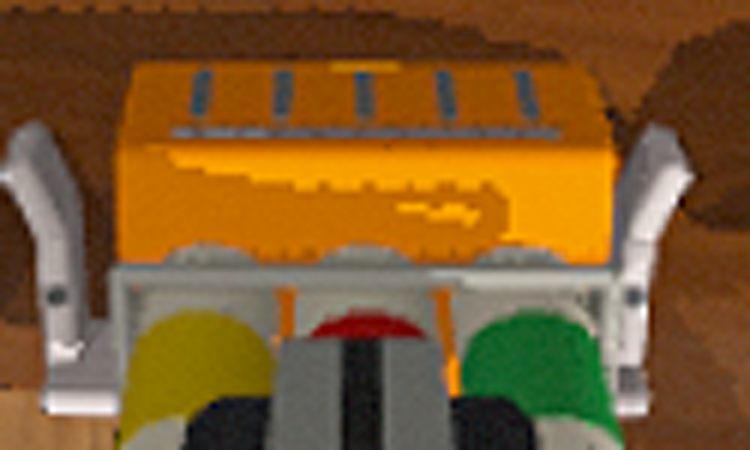

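Run:
```python
from h import *
ims=[cv2.imread(f"pics/{n}.png")[200:245,230:290] for n in ("scene0","S13")]
cv2.imwrite("pics/ep.png",cv2.resize(np.hstack(ims),None,fx=6,fy=6,interpolation=cv2.INTER_CUBIC))
g=[cv2.cvtColor(i,cv2.COLOR_BGR2GRAY).astype(np.float32) for i in ims]
for i in g: # rows/cols centroid of bright pot
    m=(i[0:40,8:43]>120); y,x=np.nonzero(m); print(x.mean(),y.mean(),x.min(),x.max(),y.min(),y.max(),m.sum())
c=imaging.camera("wrist")
B=np.array([.5855,-.129,0]);yw=np.radians(7.4)
Rb=np.array([[np.cos(yw),-np.sin(yw),0],[np.sin(yw),np.cos(yw),0],[0,0,1]])
W=lambda u,v: (265+u/6,185+v/6)
for n,a,b,z in [("bot",(135,65),(585,65),.004),("top",(117,145),(615,150),.06)]:
    p=at(c,*W(*a),z,True);q=at(c,*W(*b),z,True);d=q-p
    print(n,(Rb.T@(p-B)).round(4),(Rb.T@(q-B)).round(4),np.hypot(*d[:2]).round(4),np.degrees(np.arctan2(-d[0],d[1])).round(2))
```

```text
17.78974358974359 17.07948717948718 0 34 5 26 390
18.375366568914956 17.60410557184751 0 34 5 26 341
bot [-0.0455 -0.0587  0.004 ] [-0.046   0.0679  0.004 ] 0.1266 7.62
top [-0.0491 -0.0581  0.06  ] [-0.048   0.0682  0.06  ] 0.1264 6.91
```

View pics/ep.png

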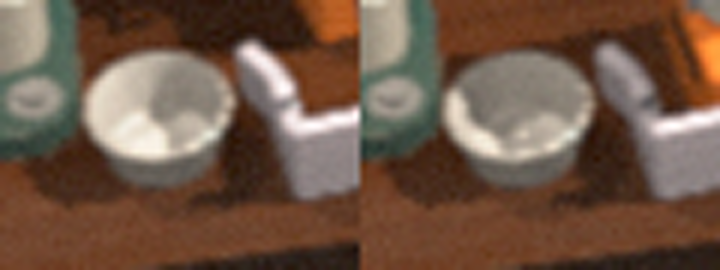

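```bash
python3 -c "
from h import *
print(ctrl.hand_in()); print(telemetry.get_obs()['time_s'])"
```

```text
the job is handed in; nothing more can be done
None
the job is handed in; nothing more can be done
```

The crate is standing upright in the bay with its base pressed against the back stop, and I handed the job in at about 16.5 s with the arm lifted clear. No verdict came back.

I pushed it with the half-open fingertips, tilted back from the bottles. Contact was about 36 mm above the table at first, then 20 to 28 mm. The pushing fingers brought the crate from about 14.5° of yaw to the bay's roughly 7.4°. I then pressed once more at the centre with closed fingers to square it, and the crate stalled against the stop at about 25 N.

**Last checks:**
- **Depth:** the rear base edge measured -44 to -46 mm in the bay frame, against -44 mm when fully home. One top-edge reading from the final high view gave -48 to -49 mm. I trusted the stall against the stop over that reading.
- **Angle:** crate yaw measured 6.9 to 7.9°, and the stop 6.4 to 8.0°. They agree within what the images can show, not more finely.
- **Sideways:** the crate sits about 4 mm left of centre, within the 13 mm of play.
- **Pots and label roll:** none had moved. The empty pot's picture differed, but only by the arm's shadow.
- **Forces:** all wrist readings, taken between moves, stayed under about 35 N in total and were about zero after I withdrew.

One thing did not go as planned. On the way down, one descent drifted about 10 mm, with no force reading to explain it. I corrected it before any contact.

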